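Move the parts tub to the other fold-down hook and fold the empty one away

ROBOT

A 6-joint arm with a two-finger parallel gripper is mounted at the origin on the work surface. World frame = base frame: x ahead of the robot, y to its left, z up, the work surface at z = 0. Lengths are in mm, angles in rad, forces in N, time in s.
With the tool pointing down it reaches from about 375 to 925 mm from the base axis. Payload 5.7 kg.
Tool frame: the origin (TCP) lies at the very end of the fingers, on their centre line; the grasp point (between the pads) lies 19 mm behind it (robot.pinch_z is the distance from the TCP to the grasp point, in mm); z points along the fingers, y is the direction in which the jaws open and shut (so a half turn about z gives the same grasp; the last joint's range is limited). The gripper opens to 85 mm and grips with 20 to 120 N. Pads are 22 mm wide; open, the fingers measure 114 mm over their backs; the gripper's body (76 mm by 85 mm) begins 54 mm behind the grasp point. The pads swing forward as they close: fully open they stand 13 mm farther back than shut.
Start: joints at [1.085, 0.359, 1.51, -0, 1.272, -0.115], TCP at [217.407, 559.193, 231.267] pointing down, gripper open.
Joint ranges: [-2.97, 2.97], [-1.01, 2.36], [0.21, 2.38], [-0.96, 4.11], [0.2, 2.71], [-2.98, 2.98]. Speed limits (rad/s): [2.39, 2.39, 3.14, 3.14, 3.14, 3.14].

INTERFACE

Orientations are given as a unit quaternion [w, x, y, z].
In Python, from workcell import robot, imaging gives the robot as it stands. The module is installed in compiled form; this text tells all that it offers.
- The arm moves only by the tool step_arm, never from a script. Its argument "series" is a list of rows, each a list of 7 numbers: the shift along the tool's x, y, z in mm, then the turn, a rotation vector about the tool's x, y, z in degrees, then the gripper's target within -1 to 1 (fully open at 1, half-way at 0, shut at -1). In form: [[x, y, z, rx, ry, rz, jaw], ...]. A call has 1 to 5 rows; each row is the pose to reach, as a shift and turn from the pose commanded when the call began, along the tool's axes at that moment; what a row does not reach only later rows make up. A row lasts 1/10 s, in which the tool goes at most 50 mm and 8.59 degrees, less where a joint would pass 70% of its speed; a pose out of reach is approached as far as the arm can. A call with a gripper value outside its range is refused whole. The fingers move at their own pace and stop on an object; "force" is the grip in N (left out, the last holds). Time passes only in rows, so rows that repeat a pose let the fingers close. It gives the time, the measured TCP pose, the force and the opening at its end, in the units of the state.
- robot.read_state(): the state, without advancing time (a new reading comes with each control period).
- imaging.snapshot(name): name is "side" or "top"; returns (picture, depth): 384x512x3 uint8, red, green, blue; 384x512 float32, mm along the optical axis (not along the pixel's ray), 0 where there is no reading.
- imaging.camera_model(name): a dict with "mtx" (3x3 intrinsics, pixels), "eye" and "rotation" of the camera in the world. Camera axes: x right, y down, z forward; pixel columns grow to the right and rows downward; lengths in mm; the calibration is good to about 2 mm. A picture is of the moment at which its call begins. camera_model takes no time and is no camera call.
- robot.hand_in(): hands the job in, once; it reports no verdict.
The state is a dict: "time": time; "joint_pos": joint angles; "qvel": joint speeds; "joint_efforts": joint torques, N m; "position": TCP position; "tool_rot": TCP orientation; "ft_force": force on the tool from outside, world axes, zero at the start; "wrist_torque": the same for the moment, N m; "gripper_width": finger opening in mm.
Only numpy, scipy, OpenCV 4.12 (cv2) and the standard library are available. Lean on these libraries where they do the work, as an engineer would, in place of code of your own. Each camera call takes 0.05 s, during which the arm holds its last target. There are 200 camera calls.

TASK

The small parts tub hangs on one of two fold-down hooks; move it to the other: fold that hook fully down, hang the tub on it by its arch handle and let go, then fold the emptied hook up flat. Press the emptied hook home onto its rubber stop with a firm, steady push, about 10 N where the arm meets the stop, held for a moment; the stops crack above 25 N, so feel for them. Do not drop the tub, and leave the carton, bottle and scraper alone.

Things in the scene. Friction and masses are not known exactly. Their poses are not given: they have to be found in the camera images.
- mount_from: White plate standing on the bench, 140 wide x 255 high x 12 mm, foot behind it; carries the hook that holds the tub at the start. Origin: bench level, middle of the front face. -x points out of that face (to the robot, turned up to 0.25 rad), y along the plate, z up. Hinge cheeks stand out 32 mm at hinge height. Both mounts are alike; which is left or right is drawn at random.
- mount_to: The other mount, same shape and axes; its hook is folded up and empty at the start.
- hinge_from (a point): Centre of the hinge of the tub's first hook, axes as mount_from: 20 mm in front of the plate, 180 mm above the bench. The hook turns about y here.
- hinge_to (a point): Centre of the hinge of the other hook, likewise.
- hook_from (a joint): Angle of the tub's first hook (rad): 0 = arm level, straight out to -x, at a firm limit; grows folding up, 1.57 = upright. Folded home it lies on its rubber stop, at 1.42 to 1.76 depending on how far the stop sticks out. The hinge is stiff (0.15 N m, 1.4 N at the tip): the 0.12 kg arm stays where it is left.
- hook_to (a joint): Angle of the other hook, same meaning; starts folded up, 1.15 to 1.35, not touching its stop.
- tip_from (a point): Centre of the round cross-bar at the hook's free end: 22 mm diameter, 34 mm long along y; pinch it by its two ends from above (it turns, and may creep several mm, in the grip). Arm level: 110 mm in front of the hinge, 6 mm above it, its top 12 mm above the arm's top, a lip. The arm is a flat bar 20 wide x 10 mm thick, centred on the hinge axis. Folded, the cross-bar stands above the plate.
- tip_to (a point): The same point on the other hook.
- back_from (a point): Point on the upper side (on which things hang) of the first hook's arm, 58 mm from the hinge; here it meets the rubber stop when folded.
- stop_from: Rubber stop on the first mount: a black stud, 16 mm diameter, lying level, screwed out 6 to 22 mm from the plate's front face (differs every time, not measured), 58 mm above the hinge, behind the folded arm. Origin: on the plate's front face, at the stud's axis; axes as the mount. Firm: gives 1 mm at 12 N. A push at the hook's tip, less hinge friction, bears 1.9 times as hard on the stop.
- stop_to: The same stop on the other mount.
- tub: White open parts tub, 85 (x) x 110 (y) x 60 mm high, 0.2 to 0.45 kg, with a rigid arch: uprights at y = +-52 mm and a 10 mm round bar along y, its centre 130 mm above the underside. Origin: centre of the underside. The hook arm passes under the bar (65 mm free height over the rim, 94 mm free width). Hung, the bar rests on the arm's top, its centre 10 mm above the hinge axis, along the mount's y.
- tub_bar (a point): Centre of the arch's bar.
- tub_grip (a point): Where to hold the tub: middle of an upright tab on top of the bar, 10 mm (x) x 24 mm (y), reaching from the bar to 56 mm above the bar's centre; this point is 35 mm above the bar's centre. Pinch it from above, along y.
- carton: Closed cardboard carton 90 x 80 x 70 mm, standing between the mounts; leave alone. Origin under its centre.
- spray: White bottle, 60 mm diameter, 150 mm high, at one side; leave alone. Origin under its centre.
- scraper: Flat scraper, 200 mm long, lying near the robot; leave alone. Origin at its underside.
There are look-alikes about, which are no part of the job. What is shaped like the tub but orange or yellow is not meant.

How it is judged (in metres and radians):
On the way, in this order (a step that is already met when the one before it is completed fails the run):
1. the empty hook is folded fully down while the tub still hangs on the first hook (value of joint hook_to below 0.06 rad and distance of tub from where it was at the start of the episode below 0.03 m), for 0.2 s.
2. the tub hangs by its arch on the unfolded hook, let go (value of joint hook_to below 0.06 rad and x of tub_bar in the frame of hinge_to between -0.1 and -0.025 m and z of tub_bar in the frame of hinge_to between 0.003 and 0.016 m and y of tub_bar in the frame of hinge_to between -0.035 and 0.035 m and angle between tub's own z axis and vertical below 0.2 rad and contact force between the fingers and tub below 0.2 N and linear speed of tub below 0.05 m/s), for 0.3 s.
3. the emptied hook is pressed home onto its stop with more than 5 N (value of joint hook_from above 1.3 rad and contact force between mount_from and stop_from above 5 N), for 0.3 s.
At the end, for the whole second after the job is handed in: The emptied hook is folded up (beyond 1.3 rad) and rests against its rubber stop (contact over 0.3 N); the other hook is down (within 0.06 rad of level) with the tub hanging on its arm by the arch bar, upright within 0.2 rad, released and at rest (all of step 2 and value of joint hook_from above 1.3 rad and contact force between mount_from and stop_from above 0.3 N and velocity of joint hook_from between -0.05 and 0.05 rad/s); the robot touches nothing.
It fails at once if a rubber stop is loaded with more than 25 N (contact force between any of stop_from, stop_to and anything else above 25 N).
It fails at once if the tub is dropped or lowered below hook height by more than 30 mm (height (world z) of tub below 0.03 m).
It fails at once if the carton, bottle or scraper is moved by more than 20 mm (distance of any of carton, spray, scraper from where it was at the start of the episode above 0.02 m).
It also fails if it takes over 72 s, if anything falls off the work surface, if the arm or the gripper's body presses on something with over 40 N, if the wrist force passes 120 N, or if a joint passes its speed limit or range.

## Working session

There is one attempt and no reset: what is moved stays moved. The work goes in short steps, Python scripts to look and compute and a tool call to move; the robot and the scene stay as the last step left them, time stands still between calls to the robot, and variables do not carry over. Pictures are saved under pics/ and viewed, about 8 in all and at most 12, crops included, and the job is handed in when it is done.

Besides the shell and the picture viewer there is one more tool, called as name(argument=value, ...), one argument or row to a line, values as JSON. step_arm: Moves the arm, as the interface text tells. Its arguments: {"type":"object","properties":{"series":{"type":"array"},"force":{"type":"number"}},"required":["series"]}

```bash
mkdir -p pics; python3 - <<'E'
from workcell import robot, imaging
import cv2, numpy as np
for n in ("side","top"):
    p,d=imaging.snapshot(n); np.savez(f"pics/{n}0.npz",p=p,d=d)
    cv2.imwrite(f"pics/{n}0.png",cv2.resize(p[:,:,::-1],(768,576)))
    m=imaging.camera_model(n); print(n,m)
print(robot.read_state())
E
```

```text
side {'mtx': array([[470.01686611,   0.        , 255.26592386],
       [  0.        , 470.01686611, 193.00955855],
       [  0.        ,   0.        ,   1.        ]]), 'eye': array([  -61.0143175 , -1062.81103875,   842.62362071]), 'rotation': array([-0.4825883 ,  0.84098895, -0.20618351,  0.13166048])}
top {'mtx': array([[400.44421983,   0.        , 257.5871763 ],
       [  0.        , 400.44421983, 198.11586035],
       [  0.        ,   0.        ,   1.        ]]), 'eye': array([ 388.80771265,  -23.65113689, 1265.28450752]), 'rotation': array([-0.05151919,  0.71065966, -0.7005922 ,  0.03846025])}
{'time': 0.1, 'joint_pos': array([ 1.08488139e+00,  3.59434380e-01,  1.51133259e+00,  6.61625822e-06,
        1.27252004e+00, -1.15081529e-01]), 'qvel': array([ 0.00102679, -0.00256023, -0.00377953,  0.0011006 ,  0.00190628,
       -0.0012013 ]), 'joint_efforts': array([ 2.90380694e-04, -5.28645694e+01, -2.79352069e+01, -1.44865890e-04,
        5.07924429e-03, -8.73713134e-06]), 'position': array([217.13699539, 558.66272797, 230.53362764]), 'tool_rot': array([-2.53781774e-04,  1.84357001e-01,  9.82858982e-01, -8.08282005e-04]), 'ft_force': array([-0.26112638,  0.18076953,  0.01547014]), 'wrist_torque': array([ 0.05382282, -0.02783976,  0.01075529]), 'gripper_width': 85.6486413331755}
```

View pics/side0.png

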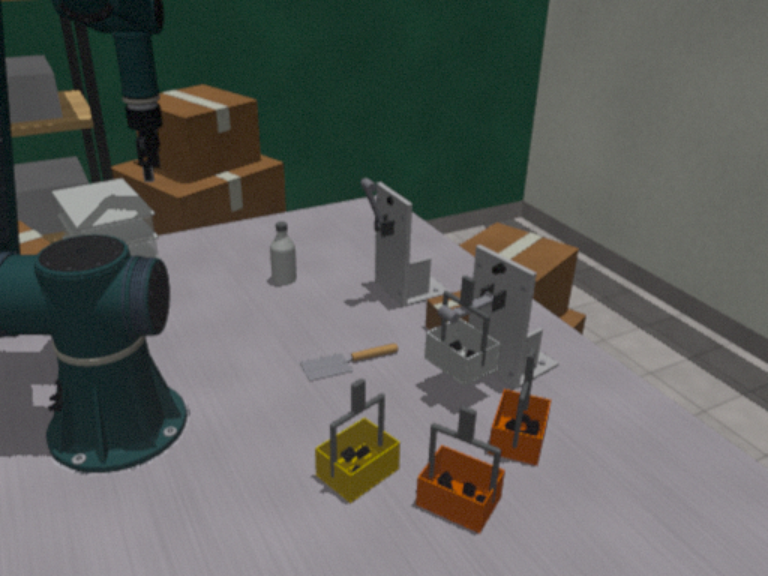

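View pics/top0.png

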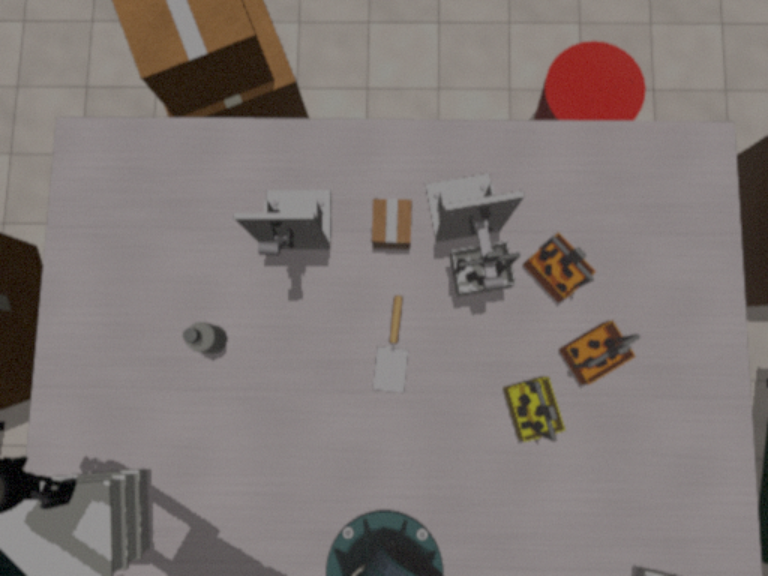

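Side view: the empty folded-up hook is on the mount at about (390,240), and the white tub hangs on the mount at about (480,310). There are three look-alike tubs: yellow (357,455), orange (460,485) and orange (520,425). Only the white one, side (462,345) / top (483,268), fits the description. mount_to is therefore the left mount (+y) and mount_from the right.

```bash
cat > h.py <<'E'
import numpy as np, cv2
from scipy.spatial.transform import Rotation as R
from workcell import robot, imaging
def cam(n):
    m=imaging.camera_model(n); q=m["rotation"]; return m["mtx"],np.array(m["eye"]),R.from_quat([q[1],q[2],q[3],q[0]]).as_matrix()
def cloud(n,d):
    K,e,Rm=cam(n); v,u=np.mgrid[:d.shape[0],:d.shape[1]]
    c=np.stack([(u-K[0,2])/K[0,0]*d,(v-K[1,2])/K[1,1]*d,d],-1)
    w=c@Rm.T+e; w[d<=0]=np.nan; return w
def proj(n,P):
    K,e,Rm=cam(n); c=(np.atleast_2d(P)-e)@Rm; c=c@K.T; return c[:,:2]/c[:,2:]
def load(n,i): z=np.load(f"pics/{n}{i}.npz"); return z["p"],z["d"]
E
python3 - <<'E'
from h import *
t,dt=load("top",0); s,ds=load("side",0)
W=cloud("top",dt); S=cloud("side",ds)
print("table z", W[300//1,150:350:50,2], S[330,200:400:50,2])
for nm,C,(u0,u1,v0,v1) in (("toL",W,(150,225,120,200)),("fromR",W,(280,355,110,200))):
    P=C[v0:v1,u0:u1].reshape(-1,3); P=P[np.isfinite(P[:,2])]
    for lo,hi in ((262,330),(235,262),(170,200),(200,235)):
        q=P[(P[:,2]>lo)&(P[:,2]<hi)]
        if len(q): print(nm,lo,hi,len(q),"med",np.median(q,0).round(1),"min",q.min(0).round(),"max",q.max(0).round())
# plate top line
    q=P[(P[:,2]>240)&(P[:,2]<262)].astype(np.float32)
    l=cv2.fitLine(q[:,:2],cv2.DIST_HUBER,0,.01,.01).ravel(); 
    tt=(q[:,:2]-l[2:])@l[:2]; print("line",l,tt.min(),tt.max())
a=cv2.resize(t[110:210,140:360,::-1],None,fx=3.5,fy=3.5,interpolation=cv2.INTER_CUBIC)
b=cv2.resize(s[110:260,230:380,::-1],None,fx=3.5,fy=3.5,interpolation=cv2.INTER_CUBIC)
cv2.imwrite("pics/cropt.png",a); cv2.imwrite("pics/crops.png",b)
E
```

```text
table z [2.38009123 4.1530988  1.31697644 1.78111429] [-1.68733448         nan 51.73001133 -0.61594393]
toL 262 330 117 med [592.4 191.7 292.9] min [584. 176. 281.] max [602. 210. 299.]
toL 235 262 372 med [654.8 192.8 254.5] min [608. 124. 235.] max [674. 263. 261.]
toL 170 200 204 med [650.5 182.8 190.6] min [619. 124. 170.] max [663. 263. 200.]
toL 200 235 200 med [651.5 186.7 217. ] min [606. 124. 200.] max [661. 263. 235.]
line [ 1.1646798e-02 -9.9993217e-01  6.5487762e+02  1.9238467e+02] -70.4939 68.49582
fromR 235 262 429 med [ 682.7 -174.   253.8] min [ 590. -238.  235.] max [ 705. -100.  260.]
fromR 170 200 655 med [ 617.5 -181.5  189.1] min [ 542. -242.  170.] max [ 695. -100.  200.]
fromR 200 235 198 med [ 677.4 -175.9  217. ] min [ 552. -238.  200.] max [ 696. -100.  235.]
line [ 1.8017733e-01 -9.8363417e-01  6.8428888e+02 -1.6919893e+02] -69.24079 70.30744
```

View pics/cropt.png

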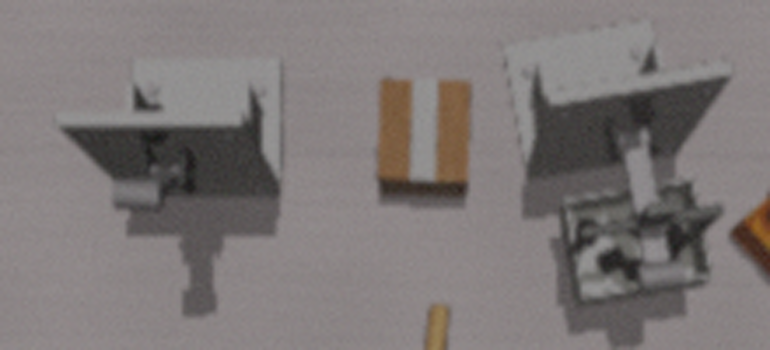

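View pics/crops.png

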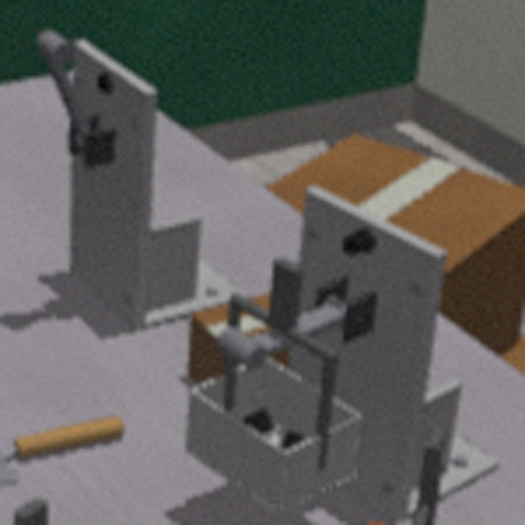

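The crops confirm it: the white tub with the grey tab (side crop 287,290) hangs on the right mount, and the left mount's hook is folded up and empty (side crop 50,45). The carton is at the centre of the top crop. Next I measure the tip, tab, bottle and carton in both views.

```bash
cat >> h.py <<'E'
YT,YF=0.0116,0.181
HT=np.array([629.,193.2,180]); HF=np.array([658.8,-174.4,180])
def ax(y): return np.array([np.cos(y),np.sin(y),0]),np.array([-np.sin(y),np.cos(y),0])
def loc(P,H,y): a,b=ax(y); d=P-H; return np.stack([d@a,d@b,d[...,2]],-1)
def tip(H,y,a): return H-ax(y)[0]*(110*np.cos(a)-6*np.sin(a))+np.array([0,0,110*np.sin(a)+6*np.cos(a)])
def go(P,yaw):
    """shift/turn in tool axes from the measured pose to TCP=P, tool down, jaws along plate y"""
    s=robot.read_state(); q=s["tool_rot"]; T=R.from_quat([q[1],q[2],q[3],q[0]])
    x,y=ax(yaw); G=R.from_matrix(np.stack([-x,y,[0,0,-1]],1))
    print("pos",s["position"].round(1),"move",T.inv().apply(np.array(P)-s["position"]).round(1),np.degrees((T.inv()*G).as_rotvec()).round(1),"w",round(s["gripper_width"],1),"F",s["ft_force"].round(1))
E
python3 - <<'E'
from h import *
t,dt=load("top",0); s,ds=load("side",0)
W=cloud("top",dt).reshape(-1,3); S=cloud("side",ds).reshape(-1,3)
def st(n,q):
    print(n,len(q)); 
    if len(q): print("  p5",np.percentile(q,5,axis=0).round(1),"med",np.median(q,0).round(1),"p95",np.percentile(q,95,axis=0).round(1))
for n,C in (("top",W),("side",S)):
    a=loc(C,HT,YT); f=loc(C,HF,YF)
    st(n+" tip_to local",a[(abs(a[:,1])<40)&(a[:,2]>85)&(a[:,2]<135)&(abs(a[:,0]+30)<40)])
    st(n+" plate_to front",a[(abs(a[:,1])<60)&(a[:,2]>-120)&(a[:,2]<-40)&(abs(a[:,0]-20)<12)])
    st(n+" plate_from front",f[(abs(f[:,1])<60)&(f[:,2]>-120)&(f[:,2]<-40)&(abs(f[:,0]-20)<12)])
    st(n+" tab local",f[(abs(f[:,1])<40)&(f[:,2]>28)&(f[:,2]<75)&(f[:,0]<0)&(f[:,0]>-130)])
    st(n+" tip_from",f[(abs(f[:,1])<25)&(f[:,2]>0)&(f[:,2]<25)&(f[:,0]<-98)&(f[:,0]>-130)])
    st(n+" bottle",C[(C[:,0]>300)&(C[:,0]<560)&(C[:,1]>120)&(C[:,1]<320)&(C[:,2]>30)&(C[:,2]<170)])
    st(n+" carton",C[(C[:,0]>550)&(C[:,0]<750)&(C[:,1]>-60)&(C[:,1]<80)&(C[:,2]>50)&(C[:,2]<85)])
print(tip(HT,YT,1.2))
go([tip(HT,YT,1.2)[0],193,340],YT)
E
```

```text
top tip_to local 117
  p5 [-44.6 -16.2 103. ] med [-36.5  -1.2 112.9] p95 [-27.8  15.7 117. ]
top plate_to front 148
  p5 [  21.8  -55.9 -115.6] med [ 22.5 -23.6 -75.9] p95 [ 23.5  55.5 -46.6]
top plate_from front 149
  p5 [  23.3  -56.3 -113.9] med [ 24.5  22.4 -76.4] p95 [ 25.2  56.2 -42.7]
top tab local 61
  p5 [-68.4 -10.3  31.9] med [-66.3   1.6  64.4] p95 [-59.2  11.2  69. ]
top tip_from 94
  p5 [-115.8  -15.5    7.9] med [-108.     0.4   16.4] p95 [-99.4  16.2  19.8]
top bottle 0
top carton 779
  p5 [655.5 -42.2  65.9] med [696.8  -7.9  70.9] p95 [740.1  28.6  75.1]
side tip_to local 78
  p5 [-46.3 -18.   86.5] med [-39.6  -9.2 104.1] p95 [-28.9  15.  112.2]
side plate_to front 347
  p5 [  19.6  -54.8 -114.9] med [ 22.7  -3.5 -78.9] p95 [ 25.4  53.  -44.9]
side plate_from front 533
  p5 [  21.8  -56.1 -111.2] med [ 24.8 -19.2 -76.7] p95 [ 27.9  48.3 -44.4]
side tab local 117
  p5 [-69.9 -12.9  29.9] med [-66.7  -3.9  48.9] p95 [-61.1   9.6  64.7]
side tip_from 97
  p5 [-116.8  -16.9    1.1] med [-111.4   -4.2   10.3] p95 [-100.9   14.3   15.9]
side bottle 0
side carton 169
  p5 [653.5 -42.9  51.4] med [673.7   7.1  67.1] p95 [724.8  32.3  70.9]
[594.73518699 192.80251034 284.69844598]
pos [217.1 558.7 230.5] move [-484.4 -204.2 -109.2] [ -0.1  -0.  -21.9] w 85.6 F [-0.3  0.2  0. ]
```

step_arm(
  series=[
    [-484, -204, -105, 0, 0, -22, 1],
    [-484, -204, -105, 0, 0, -22, 1],
    [-484, -204, -105, 0, 0, -22, 1],
    [-484, -204, -105, 0, 0, -22, 1],
    [-484, -204, -105, 0, 0, -22, 1],
  ],
  force=60,
)

```text
time: 0.6
position: [390.5, 390.8, 279.3]
tool_rot: [-0.0, -0.007, 1.0, -0.0]
ft_force: [0.6, 0.4, -0.2]
gripper_width: 85.6
```

```bash
sed -i 's/^HT=.*/HT=np.array([631.5,192.8,180]); HF=np.array([662.7,-173.7,180])/' h.py; python3 -c "
from h import *
print(tip(HT,YT,1.17)); go([594,192.8,335],YT)"
```

```text
[594.11033403 192.36626042 283.62347586]
pos [390.5 390.8 279.3] move [-200.7 -200.8  -55.7] [-0.  -0.   0.1] w 85.6 F [ 0.6  0.4 -0.2]
```

step_arm(
  series=[
    [0, 0, -56, 0, 0, 0, 1],
    [-100, -100, -56, 0, 0, 0, 1],
    [-201, -201, -56, 0, 0, 0, 1],
    [-201, -201, -56, 0, 0, 0, 1],
    [-201, -201, -56, 0, 0, 0, 1],
  ],
)

```text
time: 1.1
position: [533.8, 251.4, 333.7]
tool_rot: [-0.0, -0.007, 1.0, -0.0]
ft_force: [2.1, 0.5, 0.0]
gripper_width: 85.6
```

step_arm(
  series=[
    [0, 0, 0, 0, 0, 0, 1],
    [0, 0, 0, 0, 0, 0, 1],
  ],
)

```text
time: 1.3
position: [533.3, 251.9, 333.1]
tool_rot: [-0.001, -0.005, 1.0, -0.0]
ft_force: [-0.6, -0.2, -0.0]
gripper_width: 85.4
```

```bash
python3 -c "
from h import *
go([594,192.5,262],YT)"
```

```text
pos [533.3 251.9 333.1] move [-60.2 -60.   71. ] [-0.  -0.1 -0.1] w 85.4 F [-0.6 -0.2 -0. ]
```

step_arm(
  series=[
    [-50, -50, 0, 0, 0, 0, 1],
    [-60, -60, 0, 0, 0, 0, 1],
    [-60, -60, 35, 0, 0, 0, 1],
    [-60, -60, 71, 0, 0, 0, 1],
    [-60, -60, 71, 0, 0, 0, 1],
  ],
)

```text
time: 1.8
position: [589.0, 194.1, 257.6]
tool_rot: [-0.005, -0.007, 1.0, -0.001]
ft_force: [-0.7, -0.0, -0.0]
gripper_width: 85.6
```

step_arm(
  series=[
    [0, 0, 0, 0, 0, 0, -1],
    [0, 0, 0, 0, 0, 0, -1],
    [0, 0, 0, 0, 0, 0, -1],
    [0, 0, 0, 0, 0, 0, -1],
    [0, 0, 0, 0, 0, 0, -1],
  ],
  force=50,
)

```text
time: 2.3
position: [594.5, 195.7, 265.3]
tool_rot: [0.002, -0.007, 1.0, 0.002]
ft_force: [-1.3, 4.5, 5.0]
gripper_width: 33.0
```

step_arm(
  series=[
    [0, 0, 0, 0, 0, 0, -1],
    [0, 0, 0, 0, 0, 0, -1],
  ],
)

```text
time: 2.5
position: [594.5, 195.7, 265.3]
tool_rot: [0.002, -0.007, 1.0, 0.002]
ft_force: [-1.7, 6.0, 5.6]
gripper_width: 33.0
```

```bash
python3 - <<'E'
from h import *
go([594,192.5,262],YT)
p,d=imaging.snapshot("side"); cv2.imwrite("pics/grip1.png",cv2.resize(p[80:260,180:400,::-1],None,fx=3,fy=3,interpolation=cv2.INTER_CUBIC))
E
```

```text
pos [594.5 195.7 265.3] move [ 0.5 -3.2  3.3] [0.2 0.2 0.1] w 33.0 F [-1.7  6.   5.6]
```

View pics/grip1.png

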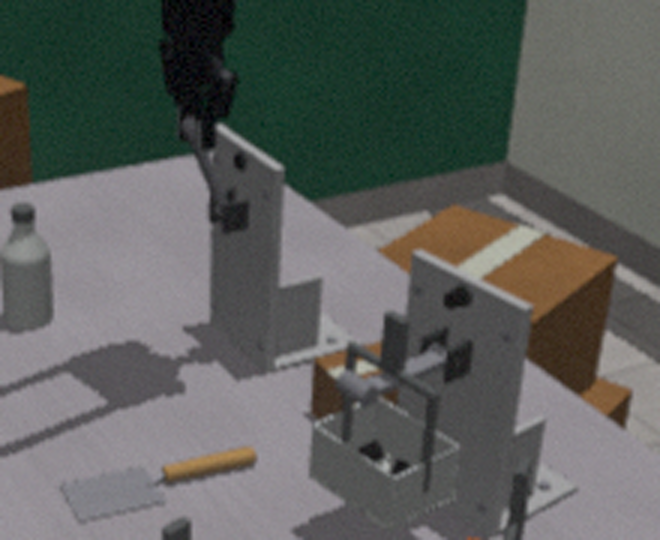

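The gripper holds the cross-bar by its ends (crop 200,125); width is 33 mm. Now I swing it down along the arc.

step_arm(
  series=[
    [11, 0, 5, 0, 0, 0, -1],
    [22, 0, 11, 0, 0, 0, -1],
    [33, 0, 19, 0, 0, 0, -1],
    [43, 0, 28, 0, 0, 0, -1],
    [52, 0, 39, 0, 0, 0, -1],
  ],
)

```text
time: 3.05
position: [544.1, 195.1, 227.4]
tool_rot: [0.004, -0.007, 1.0, 0.002]
ft_force: [-1.3, 6.4, 7.3]
gripper_width: 33.1
```

step_arm(
  series=[
    [7, 0, 11, 0, 0, 0, -1],
    [13, 0, 24, 0, 0, 0, -1],
    [17, 0, 37, 0, 0, 0, -1],
    [20, 0, 47, 0, 0, 0, -1],
    [21, 0, 58, 0, 0, 0, -1],
  ],
)

```text
time: 3.55
position: [521.7, 194.8, 167.9]
tool_rot: [0.002, -0.007, 1.0, 0.002]
ft_force: [-4.1, 6.3, 8.0]
gripper_width: 33.2
```

step_arm(
  series=[
    [0, 0, 2, 0, 0, 0, -1],
    [0, 0, 2, 0, 0, 0, -1],
  ],
)

```text
time: 3.75
position: [521.4, 194.8, 165.3]
tool_rot: [0.001, -0.007, 1.0, 0.002]
ft_force: [-3.2, 7.1, 3.0]
gripper_width: 33.3
```

```bash
python3 - <<'E'
from h import *
print(tip(HT,YT,0)); go([521,195,167],YT)
E
```

```text
[521.50740072 191.52402862 186.        ]
pos [521.4 194.8 165.3] move [ 0.4  0.2 -1.7] [0.2 0.1 0.1] w 33.3 F [-3.2  7.1  3. ]
```

step_arm(
  series=[
    [0, 0, 3, 0, 0, 0, -1],
    [0, 0, 3, 0, 0, 0, -1],
    [0, 0, 5, 0, 0, 0, -1],
    [0, 0, 5, 0, 0, 0, -1],
  ],
)

```text
time: 4.15
position: [521.3, 194.8, 161.0]
tool_rot: [0.001, -0.007, 1.0, 0.002]
ft_force: [-4.7, 7.1, 7.1]
gripper_width: 33.0
```

step_arm(
  series=[
    [0, 0, 3, 0, 0, 0, -1],
    [0, 0, 3, 0, 0, 0, -1],
    [0, 0, 6, 0, 0, 0, -1],
    [0, 0, 6, 0, 0, 0, -1],
  ],
)

```text
time: 4.55
position: [521.7, 195.0, 159.4]
tool_rot: [0.002, -0.007, 1.0, 0.002]
ft_force: [-15.8, 3.4, 42.9]
gripper_width: 33.1
```

```bash
python3 - <<'E'
from h import *
p,d=imaging.snapshot("side"); C=cloud("side",d); np.savez("pics/side1.npz",p=p,d=d)
a=loc(C,HT,YT); m=(abs(a[...,1]+0)<14)&(a[...,0]<-35)&(a[...,0]>-85)&(a[...,2]>-25)&(a[...,2]<60)
q=a[m]; print(len(q)); 
if len(q)>5: print(np.polyfit(q[:,0],q[:,2],1), np.percentile(q,[5,50,95],axis=0).round(1)); 
go([521,195,167],YT)
cv2.imwrite("pics/down1.png",cv2.resize(p[90:230,200:330,::-1],None,fx=4,fy=4,interpolation=cv2.INTER_CUBIC))
E
```

```text
62
[0.00964463 0.48654913] [[-82.  -10.6  -7. ]
 [-59.2  -5.2   0.8]
 [-37.6   8.4   4. ]]
pos [521.7 195.  159.4] move [ 0.6  0.  -7.6] [0.2 0.3 0.1] w 33.4 F [-16.    3.4  43.2]
```

View pics/down1.png

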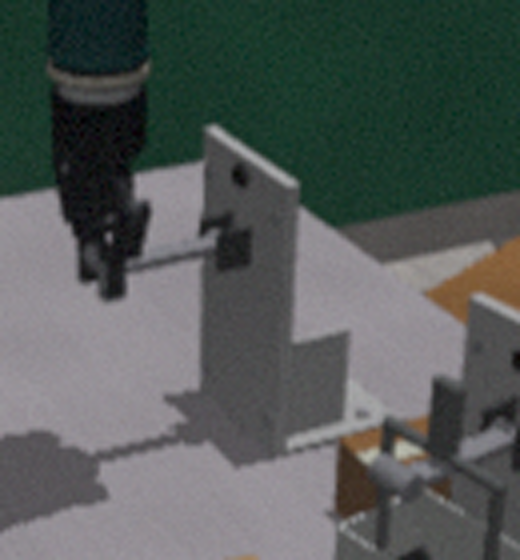

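The hook is level (slope 0.01) and at its limit (the force jumped to 43 N). I relieve the push, let go and go up.

step_arm(
  series=[
    [0, 0, -4, 0, 0, 0, -1],
    [0, 0, -4, 0, 0, 0, 1],
    [0, 0, -4, 0, 0, 0, 1],
    [0, 0, -4, 0, 0, 0, 1],
    [0, 0, -4, 0, 0, 0, 1],
  ],
)

```text
time: 5.1
position: [520.7, 192.5, 156.4]
tool_rot: [-0.0, -0.006, 1.0, -0.0]
ft_force: [0.7, 0.7, 0.6]
gripper_width: 85.2
```

step_arm(
  series=[
    [0, 0, 0, 0, 0, 0, 1],
    [0, 0, -50, 0, 0, 0, 1],
    [0, 0, -100, 0, 0, 0, 1],
    [0, 0, -130, 0, 0, 0, 1],
    [0, 0, -130, 0, 0, 0, 1],
  ],
)

```text
time: 5.6
position: [523.9, 193.4, 291.9]
tool_rot: [0.005, -0.007, 1.0, 0.001]
ft_force: [0.7, 0.3, -0.2]
gripper_width: 85.3
```

```bash
python3 - <<'E'
from h import *
p,d=imaging.snapshot("side"); C=cloud("side",d)
a=loc(C,HT,YT); m=(abs(a[...,1]+0)<14)&(a[...,0]<-35)&(a[...,0]>-85)&(a[...,2]>-25)&(a[...,2]<60)
q=a[m]; print(len(q),np.polyfit(q[:,0],q[:,2],1), np.percentile(q,[5,50,95],axis=0).round(1)); 
m=(abs(a[...,1]+0)<30)&(a[...,0]<-95)&(a[...,0]>-135)&(a[...,2]>-25)&(a[...,2]<60)
print("tip_to",np.percentile(a[m],[5,50,95],axis=0).round(1))
f=loc(C,HF,YF).reshape(-1,3); q=f[(abs(f[:,1])<25)&(f[:,2]>30)&(f[:,2]<75)&(f[:,0]<-20)&(f[:,0]>-130)]
print("tab",np.percentile(q,[5,50,95],axis=0).round(1))
P=HF+ax(YF)[0]*-67+[0,0,26]; print(P); go(P+[0,0,100],YF)
E
```

```text
70 [-0.0102732   0.31869253] [[-82.8 -11.1  -5.1]
 [-61.   -5.1   1.4]
 [-39.    9.2   5.6]]
tip_to [[-121.3  -16.6   -2. ]
 [-113.6  -10.3    8.4]
 [-100.    13.8   15.6]]
tab [[-74.2 -12.7  32.1]
 [-70.8  -3.8  48.9]
 [-63.8  10.7  64.2]]
[ 596.79450052 -185.76089294  206.        ]
pos [522.3 193.1 289.1] move [ -69.6 -379.7  -16.9] [ 0.   0.3 -9.6] w 85.5 F [-0.  -0.3 -0.5]
```

step_arm(
  series=[
    [-10, -50, -17, 0, 0, -5, 1],
    [-69, -380, -17, 0, 0, -10, 1],
    [-69, -380, -17, 0, 0, -10, 1],
    [-69, -380, -17, 0, 0, -10, 1],
    [-69, -380, -17, 0, 0, -10, 1],
  ],
)

```text
time: 6.15
position: [567.5, -51.8, 301.3]
tool_rot: [-0.002, -0.094, 0.996, 0.0]
ft_force: [0.3, 0.6, -0.0]
gripper_width: 85.3
```

```bash
python3 - <<'E'
from h import *
P=HF+ax(YF)[0]*-69+ax(YF)[1]*-.5+[0,0,27]; print(P); go(P+[0,0,100],YF)
E
```

```text
[ 594.91717884 -186.61275168  207.        ]
pos [567.5 -51.8 301.3] move [  -1.8 -137.6   -5.9] [ 0.1 -0.2  0.4] w 85.3 F [ 0.3  0.6 -0. ]
```

step_arm(
  series=[
    [-2, -50, -6, 0, 0, 0, 1],
    [-2, -100, -6, 0, 0, 0, 1],
    [-2, -138, -6, 0, 0, 0, 1],
    [-2, -138, -6, 0, 0, 0, 1],
    [-2, -138, -6, 0, 0, 0, 1],
  ],
)

```text
time: 6.65
position: [595.2, -185.7, 307.0]
tool_rot: [-0.002, -0.093, 0.996, 0.001]
ft_force: [-0.9, 0.2, -1.1]
gripper_width: 85.0
```

```bash
python3 - <<'E'
from h import *
P=HF+ax(YF)[0]*-69+ax(YF)[1]*-.5+[0,0,27]; go(P,YF)
E
```

```text
pos [ 595.2 -185.7  307. ] move [  0.1  -1.1 100. ] [ 0.2 -0.2  0.3] w 85.0 F [-0.9  0.2 -1.1]
```

step_arm(
  series=[
    [0, -1, 40, 0, 0, 0, 1],
    [0, -1, 80, 0, 0, 0, 1],
    [0, -1, 100, 0, 0, 0, 1],
    [0, -1, 100, 0, 0, 0, 1],
    [0, -1, 100, 0, 0, 0, 1],
  ],
)

```text
time: 7.15
position: [596.1, -184.9, 209.3]
tool_rot: [-0.001, -0.094, 0.996, 0.0]
ft_force: [1.0, 0.2, 0.2]
gripper_width: 85.4
```

step_arm(
  series=[
    [0, 0, 0, 0, 0, 0, -0.1],
    [0, 0, 0, 0, 0, 0, -0.3],
    [0, 0, 0, 0, 0, 0, -1],
    [0, 0, 0, 0, 0, 0, -1],
    [0, 0, 0, 0, 0, 0, -1],
  ],
  force=70,
)

```text
time: 7.65
position: [596.7, -186.3, 210.3]
tool_rot: [0.001, -0.094, 0.996, -0.0]
ft_force: [-1.0, 0.5, 3.3]
gripper_width: 22.9
```

step_arm(
  series=[
    [0, 0, 0, 0, 0, 0, -1],
    [0, 0, 0, 0, 0, 0, -1],
    [0, 0, 0, 0, 0, 0, -1],
  ],
)

```text
time: 7.95
position: [596.7, -186.3, 210.3]
tool_rot: [0.0, -0.094, 0.996, -0.0]
ft_force: [-0.3, 0.4, 6.4]
gripper_width: 22.8
```

step_arm(
  series=[
    [0, 0, -6, 0, 0, 0, -1],
    [0, 0, -12, 0, 0, 0, -1],
    [0, 0, -20, 0, 0, 0, -1],
    [0, 0, -28, 0, 0, 0, -1],
    [0, 0, -28, 0, 0, 0, -1],
  ],
)

```text
time: 8.45
position: [597.3, -186.7, 239.0]
tool_rot: [0.001, -0.094, 0.996, -0.001]
ft_force: [0.6, 0.1, -3.4]
gripper_width: 22.7
```

```bash
python3 - <<'E'
from h import *
p,d=imaging.snapshot("side"); C=cloud("side",d); go([0,0,0],YF)
f=loc(C,HF,YF).reshape(-1,3)
col=p.reshape(-1,3).astype(int)
q=f[(abs(f[:,1])<62)&(f[:,2]>-50)&(f[:,2]<45)&(f[:,0]<-50)&(f[:,0]>-90)]
for s in (-52,52):
    u=q[abs(q[:,1]-s)<7]; print(s,len(u),np.percentile(u,[5,50,95],axis=0).round(1))
cv2.imwrite("pics/lift.png",cv2.resize(p[110:270,220:390,::-1],None,fx=3.5,fy=3.5,interpolation=cv2.INTER_CUBIC))
E
```

```text
pos [ 596.9 -186.5  238.3] move [552.  294.8 237.2] [-0.1  0.1  0.4] w 23.3 F [ 0.5 -0.6 -3.5]
-52 150 [[-85.5 -58.5 -47.4]
 [-69.5 -56.1 -17.6]
 [-54.3 -49.7  39.2]]
52 76 [[-86.8  45.5 -48. ]
 [-70.5  48.9  -3.9]
 [-64.6  53.7  38.8]]
```

View pics/lift.png

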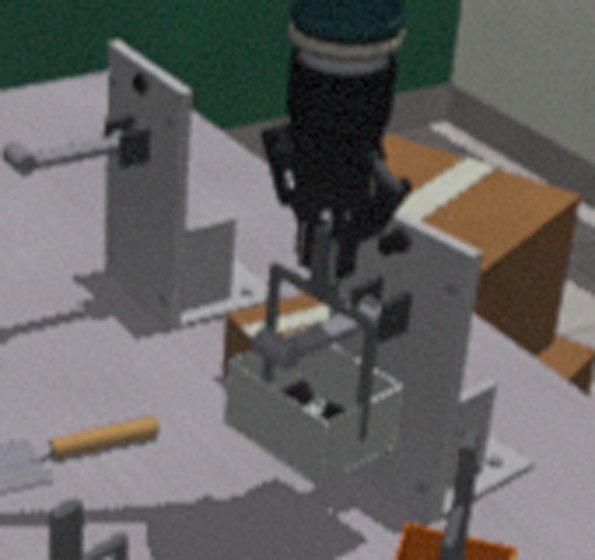

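The tub is lifted and upright in the grip (crop 320,240), with the bar clear above the lip. The other hook is level on the left. Now I pull straight out.

step_arm(
  series=[
    [12, 0, 0, 0, 0, 0, -1],
    [30, 0, 0, 0, 0, 0, -1],
    [50, 0, 0, 0, 0, 0, -1],
    [72, 0, 0, 0, 0, 0, -1],
    [90, 0, 0, 0, 0, 0, -1],
  ],
)

```text
time: 9.0
position: [505.4, -202.8, 236.8]
tool_rot: [-0.001, -0.094, 0.996, 0.0]
ft_force: [0.7, -1.3, -2.3]
gripper_width: 23.0
```

step_arm(
  series=[
    [10, 0, 0, 0, 0, 0, -1],
    [10, 10, -10, 0, 0, 2, -1],
    [10, 35, -20, 0, 0, 5, -1],
    [10, 65, -25, 0, 0, 8, -1],
    [10, 90, -25, 0, 0, 10, -1],
  ],
)

```text
time: 9.5
position: [481.1, -115.6, 263.0]
tool_rot: [0.001, -0.005, 1.0, -0.0]
ft_force: [1.2, -0.1, -3.7]
gripper_width: 22.9
```

```bash
python3 - <<'E'
from h import *
print(loc(np.array([596.9,-186.5,238.3]),HF,YF))
P=HT-ax(YT)[0]*155+[0,.7,65]; print(P); go(P,YT)
E
```

```text
[-67.02927306  -0.74602445  58.3       ]
[476.51042828 191.70204032 245.        ]
pos [ 481.1 -115.6  263. ] move [  1.4 307.3  18. ] [-0.   0.1 -0.1] w 22.9 F [ 1.2 -0.1 -3.7]
```

step_arm(
  series=[
    [1, 30, 0, 0, 0, 0, -1],
    [1, 65, 0, 0, 0, 0, -1],
    [1, 100, 0, 0, 0, 0, -1],
    [1, 135, 0, 0, 0, 0, -1],
    [1, 170, 0, 0, 0, 0, -1],
  ],
)

```text
time: 10.0
position: [477.6, 54.8, 262.3]
tool_rot: [0.0, -0.006, 1.0, -0.0]
ft_force: [-0.0, 0.6, -2.8]
gripper_width: 23.0
```

step_arm(
  series=[
    [0, 35, 0, 0, 0, 0, -1],
    [0, 70, 0, 0, 0, 0, -1],
    [0, 105, 0, 0, 0, 0, -1],
    [0, 130, 0, 0, 0, 0, -1],
    [0, 138, 0, 0, 0, 0, -1],
  ],
)

```text
time: 10.5
position: [475.9, 193.8, 262.2]
tool_rot: [-0.0, -0.008, 1.0, 0.0]
ft_force: [0.2, -0.5, -3.1]
gripper_width: 23.0
```

```bash
python3 - <<'E'
from h import *
p,d=imaging.snapshot("side"); C=cloud("side",d)
P=HT-ax(YT)[0]*155+[0,.7,60]; go(P,YT)
f=loc(C,HT,YT).reshape(-1,3)
q=f[(abs(f[:,1])<70)&(f[:,0]<-135)&(f[:,0]>-190)&(f[:,2]>-10)&(f[:,2]<70)]
for s in (-52,52):
    u=q[abs(q[:,1]-s)<12]; print(s,len(u),np.percentile(u,[5,50,95],axis=0).round(1))
cv2.imwrite("pics/pre.png",cv2.resize(p[80:240,140:330,::-1],None,fx=4,fy=4,interpolation=cv2.INTER_CUBIC))
E
```

```text
pos [475.9 193.6 262.2] move [-0.6 -1.9 22.2] [ 0.1 -0.   0.2] w 22.6 F [ 0.4 -0.5 -3.3]
-52 79 [[-160.8  -56.9   -5.3]
 [-157.1  -53.    27.2]
 [-151.   -47.5   62.3]]
52 67 [[-160.9   44.5   -8.9]
 [-157.3   50.3   25.6]
 [-150.5   55.3   61.7]]
```

View pics/pre.png

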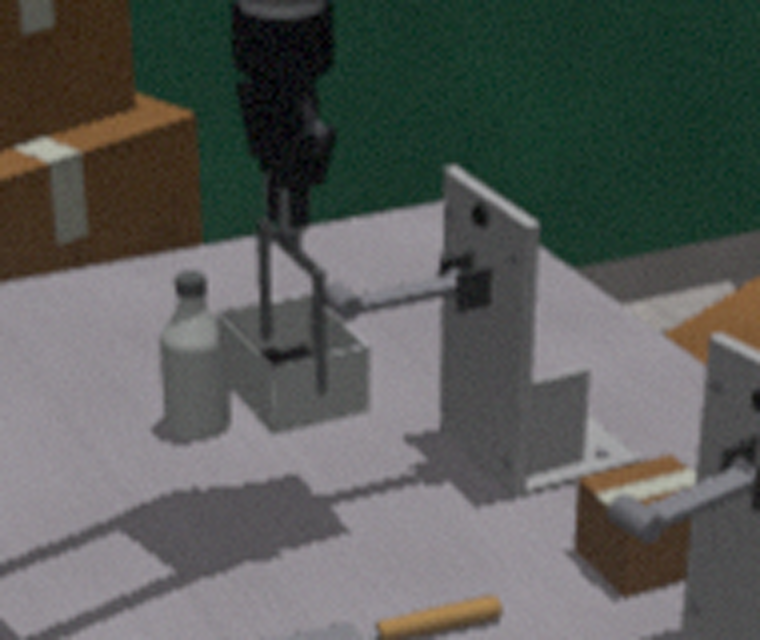

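The tub sits in front of the level hook with the arch centred on it. The bottle is well clear. I go down to entry height and slide in.

step_arm(
  series=[
    [0, -1, 12, 0, 0, 0, -1],
    [0, -1, 24, 0, 0, 0, -1],
    [-6, -1, 24, 0, 0, 0, -1],
    [-20, -1, 24, 0, 0, 0, -1],
    [-36, -1, 24, 0, 0, 0, -1],
  ],
)

```text
time: 11.05
position: [513.8, 190.4, 238.5]
tool_rot: [0.0, -0.006, 1.0, -0.0]
ft_force: [0.4, 0.3, -3.2]
gripper_width: 22.9
```

step_arm(
  series=[
    [-16, 0, 0, 0, 0, 0, -1],
    [-32, 0, 0, 0, 0, 0, -1],
    [-48, 0, 0, 0, 0, 0, -1],
    [-58, 0, 0, 0, 0, 0, -1],
    [-58, 0, 0, 0, 0, 0, -1],
  ],
)

```text
time: 11.55
position: [572.7, 191.3, 238.4]
tool_rot: [0.001, -0.006, 1.0, 0.0]
ft_force: [-0.4, 0.5, -3.3]
gripper_width: 22.7
```

step_arm(
  series=[
    [0, 0, 8, 0, 0, 0, -1],
    [0, 0, 16, 0, 0, 0, -1],
    [0, 0, 22, 0, 0, 0, -1],
    [0, 0, 25, 0, 0, 0, -1],
    [0, 0, 25, 0, 0, 0, -1],
  ],
)

```text
time: 12.05
position: [569.5, 191.7, 212.6]
tool_rot: [-0.001, -0.007, 1.0, -0.0]
ft_force: [-1.0, -0.2, -3.7]
gripper_width: 23.3
```

Still carrying the weight; I lower it until it bears.

step_arm(
  series=[
    [0, 0, 1, 0, 0, 0, -1],
    [0, 0, 2, 0, 0, 0, -1],
    [0, 0, 3, 0, 0, 0, -1],
    [0, 0, 3, 0, 0, 0, -1],
  ],
)

```text
time: 12.45
position: [570.5, 191.8, 210.6]
tool_rot: [0.0, -0.007, 1.0, 0.0]
ft_force: [1.4, 0.6, -3.8]
gripper_width: 22.9
```

step_arm(
  series=[
    [0, 0, 1, 0, 0, 0, -1],
    [0, 0, 2, 0, 0, 0, -1],
    [0, 0, 3, 0, 0, 0, -1],
    [0, 0, 3, 0, 0, 0, -1],
  ],
)

```text
time: 12.85
position: [570.7, 191.9, 210.0]
tool_rot: [0.001, -0.007, 1.0, 0.0]
ft_force: [-4.9, -0.9, 14.2]
gripper_width: 22.6
```

step_arm(
  series=[
    [0, 0, -2, 0, 0, 0, -1],
    [0, 0, -2, 0, 0, 0, -1],
    [0, 0, -2, 0, 0, 0, 0.2],
    [0, 0, -2, 0, 0, 0, 1],
    [0, 0, -2, 0, 0, 0, 1],
  ],
)

```text
time: 13.35
position: [570.4, 191.7, 209.1]
tool_rot: [-0.0, -0.007, 1.0, -0.0]
ft_force: [0.8, -0.6, 0.4]
gripper_width: 65.4
```

step_arm(
  series=[
    [0, 0, -2, 0, 0, 0, 1],
    [0, 0, -2, 0, 0, 0, 1],
    [0, 0, -2, 0, 0, 0, 1],
    [0, 0, -2, 0, 0, 0, 1],
  ],
)

```text
time: 13.75
position: [570.3, 191.7, 211.4]
tool_rot: [-0.0, -0.007, 1.0, -0.0]
ft_force: [-0.1, -0.5, -0.2]
gripper_width: 85.1
```

```bash
python3 - <<'E'
from h import *
p,d=imaging.snapshot("side"); C=cloud("side",d); go([570,192,310],YT)
f=loc(C,HT,YT).reshape(-1,3)
q=f[(abs(f[:,1])<70)&(f[:,0]<-35)&(f[:,0]>-100)&(f[:,2]>-45)&(f[:,2]<70)]
for s in (-52,52):
    u=q[abs(q[:,1]-s)<9]; print(s,len(u),np.percentile(u,[5,50,95],axis=0).round(1), np.polyfit(u[:,2],u[:,0],1)[0])
cv2.imwrite("pics/hung.png",cv2.resize(p[80:240,170:360,::-1],None,fx=4,fy=4,interpolation=cv2.INTER_CUBIC))
E
```

```text
pos [570.3 191.7 211.3] move [  0.3   0.3 -98.7] [-0.  -0.   0.1] w 85.7 F [-0.1 -0.6  0.1]
-52 99 [[-72.5 -60.1 -37.6]
 [-62.7 -55.6  12.8]
 [-55.9 -47.5  67.4]] -0.03855783634649469
52 39 [[-66.3  43.3 -42.4]
 [-62.8  45.7  -0.1]
 [-53.   52.7  59.6]] 0.06300982242540182
```

View pics/hung.png

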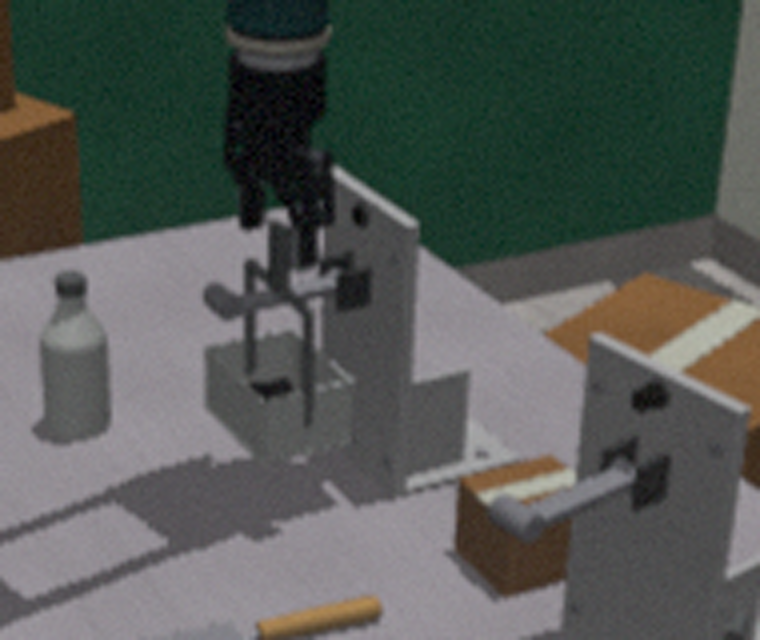

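The tub hangs upright on the left hook (crop 280,290), the fingers are off it, and the right hook is empty and level. I rise and go to the emptied hook.

step_arm(
  series=[
    [0, 0, -30, 0, 0, 0, 1],
    [0, 0, -70, 0, 0, 0, 1],
    [0, 0, -99, 0, 0, 0, 1],
    [10, -50, -99, 0, 0, 4, 1],
    [16, -100, -99, 0, 0, 10, 1],
  ],
)

```text
time: 14.3
position: [556.1, 93.0, 311.8]
tool_rot: [0.001, 0.08, 0.997, 0.0]
ft_force: [1.0, -1.0, -0.2]
gripper_width: 85.5
```

```bash
python3 - <<'E'
from h import *
print(tip(HF,YF,0)); go(tip(HF,YF,0)+[0,0,94],YF)
E
```

```text
[ 554.49694115 -193.50146602  186.        ]
pos [556.1  93.  311.8] move [ -44.3 -283.1   31.8] [ -0.    0.2 -19.6] w 85.5 F [ 1.  -1.  -0.2]
```

Turned the wrong way; corrected with rz −20.

step_arm(
  series=[
    [-44, -283, 0, 0, 0, -20, 1],
    [-44, -283, 0, 0, 0, -20, 1],
    [-44, -283, 0, 0, 0, -20, 1],
    [-44, -283, 0, 0, 0, -20, 1],
    [-44, -283, 0, 0, 0, -20, 1],
  ],
)

```text
time: 14.8
position: [553.8, -150.6, 310.5]
tool_rot: [0.0, -0.094, 0.996, -0.0]
ft_force: [0.7, 0.5, 0.2]
gripper_width: 85.9
```

```bash
python3 - <<'E'
from h import *
go(tip(HF,YF,0)+[0,0,94],YF)
E
```

```text
pos [ 553.8 -150.6  310.5] move [  7.3 -42.3  30.5] [-0.   0.   0.4] w 85.9 F [0.7 0.5 0.2]
```

step_arm(
  series=[
    [7, -42, 30, 0, 0, 0, 1],
    [7, -42, 70, 0, 0, 0, 1],
    [7, -42, 110, 0, 0, 0, 1],
    [7, -42, 140, 0, 0, 0, 1],
    [7, -42, 145, 0, 0, 0, 1],
  ],
)

```text
time: 15.3
position: [552.2, -190.2, 161.5]
tool_rot: [-0.003, -0.093, 0.996, 0.002]
ft_force: [-0.6, 0.4, 0.7]
gripper_width: 85.5
```

```bash
python3 - <<'E'
from h import *
go(tip(HF,YF,0)+[0,0,-21],YF)
E
```

```text
pos [ 552.2 -190.2  161.5] move [-1.7 -3.6 -3.5] [ 0.3 -0.4  0.4] w 85.5 F [-0.6  0.4  0.7]
```

step_arm(
  series=[
    [0, -2, 0, 0, 0, 0, 1],
    [0, -2, 0, 0, 0, 0, -1],
    [0, -2, 0, 0, 0, 0, -1],
    [0, -2, 0, 0, 0, 0, -1],
    [0, -2, 0, 0, 0, 0, -1],
  ],
  force=40,
)

```text
time: 15.8
position: [555.9, -191.8, 167.0]
tool_rot: [0.001, -0.093, 0.996, 0.001]
ft_force: [-2.9, 2.2, 11.2]
gripper_width: 33.3
```

step_arm(
  series=[
    [0, 0, 0, 0, 0, 0, -1],
    [0, 0, 0, 0, 0, 0, -1],
    [0, 0, 0, 0, 0, 0, -1],
  ],
)

```text
time: 16.1
position: [555.9, -192.0, 167.1]
tool_rot: [0.001, -0.093, 0.996, 0.001]
ft_force: [-1.8, 5.6, 9.1]
gripper_width: 33.5
```

step_arm(
  series=[
    [-1, 0, -11, 0, 0, 0, -1],
    [-3.5, 0, -22, 0, 0, 0, -1],
    [-7.5, 0, -34, 0, 0, 0, -1],
    [-13.5, 0, -47, 0, 0, 0, -1],
    [-20.5, 0, -58.5, 0, 0, 0, -1],
  ],
)

```text
time: 16.6
position: [574.5, -188.4, 224.1]
tool_rot: [-0.002, -0.094, 0.996, 0.001]
ft_force: [0.9, 4.0, -8.0]
gripper_width: 33.1
```

step_arm(
  series=[
    [-9, 0, -11, 0, 0, 0, -1],
    [-19, 0, -20, 0, 0, 0, -1],
    [-30, 0, -28.5, 0, 0, 0, -1],
    [-41, 0, -34.5, 0, 0, 0, -1],
    [-52, 0, -39, 0, 0, 0, -1],
  ],
)

```text
time: 17.1
position: [624.8, -179.0, 263.7]
tool_rot: [-0.002, -0.094, 0.996, 0.001]
ft_force: [-5.8, 3.3, -0.5]
gripper_width: 33.2
```

step_arm(
  series=[
    [-7, 0, -2, 0, 0, 0, -1],
    [-14, 0, -4, 0, 0, 0, -1],
    [-14, 0, -4, 0, 0, 0, -1],
  ],
)

```text
time: 17.4
position: [640.1, -176.3, 268.2]
tool_rot: [-0.001, -0.094, 0.996, 0.0]
ft_force: [-4.2, 4.5, 1.5]
gripper_width: 33.1
```

```bash
python3 - <<'E'
from h import *
print(tip(HF,YF,1.3)); go([0,0,0],YF); print(loc(robot.read_state()["position"],HF,YF))
E
```

```text
[ 639.44271449 -177.95614907  287.59639337]
pos [ 640.1 -176.3  268.2] move [595.3 292.6 269.5] [ 0.1 -0.1  0.4] w 33.1 F [-4.2  4.5  1.5]
[-22.72594827   1.54829159  88.2053596 ]
```

step_arm(
  series=[
    [0, 0, 0, 0, 0, 0, 1],
    [0, 0, 0, 0, 0, 0, 1],
    [0, 0, 0, 0, 0, 0, 1],
    [0, 0, 0, 0, 0, 0, 1],
    [12, 0, 0, 0, 0, 0, 1],
  ],
)

```text
time: 17.9
position: [629.5, -179.6, 267.0]
tool_rot: [0.001, -0.094, 0.996, -0.0]
ft_force: [-0.8, 0.1, 0.5]
gripper_width: 85.4
```

step_arm(
  series=[
    [20, -1.5, -6, 0, 0, 0, 1],
    [30, -1.5, -6, 0, 0, 0, 1],
    [30, -1.5, -6, 0, 0, 0, -1],
    [30, -1.5, -6, 0, 0, 0, -1],
    [30, -1.5, -6, 0, 0, 0, -1],
  ],
)

```text
time: 18.4
position: [599.9, -186.4, 272.8]
tool_rot: [0.0, -0.094, 0.996, -0.0]
ft_force: [0.1, 0.1, -0.6]
gripper_width: 44.1
```

step_arm(
  series=[
    [0, 0, 0, 0, 0, 0, -1],
    [0, 0, 0, 0, 0, 0, -1],
    [0, 0, 0, 0, 0, 0, -1],
    [0, 0, 0, 0, 0, 0, -1],
  ],
)

```text
time: 18.8
position: [599.6, -186.3, 272.8]
tool_rot: [-0.0, -0.094, 0.996, -0.0]
ft_force: [-0.1, 1.0, 0.7]
gripper_width: -0.0
```

```bash
python3 - <<'E'
from h import *
go([0,0,0],YF); print(loc(robot.read_state()["position"],HF,YF))
p,d=imaging.snapshot("side"); C=cloud("side",d); f=loc(C,HF,YF).reshape(-1,3)
q=f[(abs(f[:,1])<14)&(f[:,2]>20)&(f[:,2]<90)&(f[:,0]>-50)&(f[:,0]<14)]; print("arm",len(q)); 
if len(q)>9: print(np.polyfit(q[:,2],q[:,0],1),np.median(q,0))
cv2.imwrite("pics/push.png",cv2.resize(p[70:240,180:390,::-1],None,fx=3.5,fy=3.5,interpolation=cv2.INTER_CUBIC))
E
```

```text
pos [ 599.6 -186.3  272.8] move [554.2 295.1 272.8] [-0.  -0.   0.4] w -0.0 F [-0.1  1.   0.7]
[-64.33792557  -1.06055515  92.78567925]
arm 174
[-0.30875743 -0.23200549] [-19.44106562  -3.68262611  57.56356554]
```

View pics/push.png

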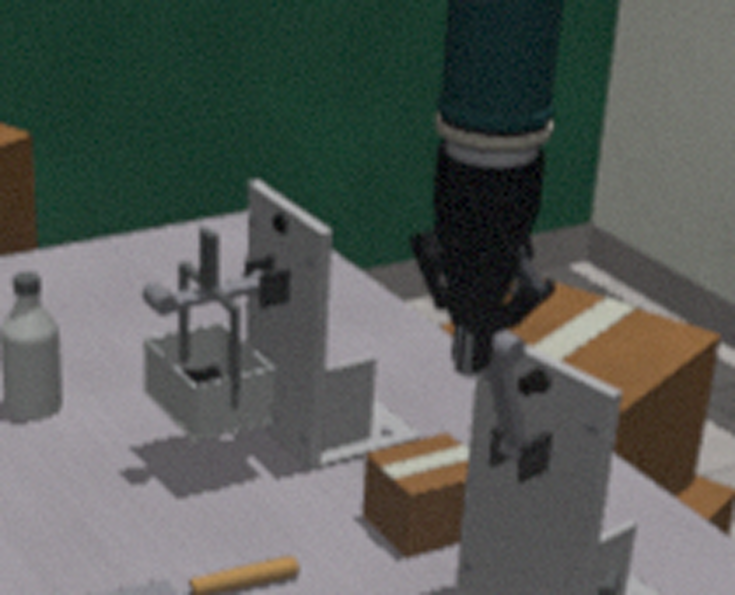

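The emptied hook stands at about 1.27 rad with the closed fingers in front of it (crop 480,350). The tub hangs still on the left hook. I now feel forward for the stop.

step_arm(
  series=[
    [-8, 0, 0, 0, 0, 0, -1],
    [-15, 0, 0, 0, 0, 0, -1],
    [-20, 0, 0, 0, 0, 0, -1],
    [-24, 0, 0, 0, 0, 0, -1],
    [-27, 0, 0, 0, 0, 0, -1],
  ],
)

```text
time: 19.35
position: [626.3, -181.3, 272.8]
tool_rot: [-0.0, -0.094, 0.996, -0.0]
ft_force: [-1.8, -0.3, 1.6]
gripper_width: 0.0
```

step_arm(
  series=[
    [-1, 0, 0, 0, 0, 0, -1],
    [-2, 0, 0, 0, 0, 0, -1],
    [-3, 0, 0, 0, 0, 0, -1],
    [-3, 0, 0, 0, 0, 0, -1],
  ],
)

```text
time: 19.75
position: [629.0, -180.8, 272.9]
tool_rot: [0.0, -0.094, 0.996, -0.0]
ft_force: [-1.5, -1.1, 0.0]
gripper_width: 0.4
```

step_arm(
  series=[
    [-1, 0, 0, 0, 0, 0, -1],
    [-2, 0, 0, 0, 0, 0, -1],
    [-3, 0, 0, 0, 0, 0, -1],
    [-4, 0, 0, 0, 0, 0, -1],
    [-4, 0, 0, 0, 0, 0, -1],
  ],
)

```text
time: 20.25
position: [633.1, -180.1, 272.9]
tool_rot: [0.0, -0.094, 0.996, -0.0]
ft_force: [-0.2, -0.5, -0.3]
gripper_width: 0.1
```

step_arm(
  series=[
    [-1, 0, 0, 0, 0, 0, -1],
    [-2, 0, 0, 0, 0, 0, -1],
    [-3, 0, 0, 0, 0, 0, -1],
    [-4, 0, 0, 0, 0, 0, -1],
    [-4, 0, 0, 0, 0, 0, -1],
  ],
)

```text
time: 20.75
position: [637.0, -179.3, 272.8]
tool_rot: [0.0, -0.094, 0.996, -0.0]
ft_force: [-0.2, 0.2, 1.2]
gripper_width: -0.2
```

```bash
cat > arm.py <<'E'
from h import *
p,d=imaging.snapshot("side"); C=cloud("side",d); f=loc(C,HF,YF).reshape(-1,3)
q=f[(abs(f[:,1])<11)&(f[:,2]>25)&(f[:,2]<85)&(f[:,0]>-50)&(f[:,0]<14)]
k=np.polyfit(q[:,2],q[:,0],1); print("arm",len(q),k,"angle",np.pi/2+np.arctan(k[0])); s=robot.read_state()
print(loc(s["position"],HF,YF).round(1),s["ft_force"].round(2),s["time"])
E
python3 arm.py; python3 -c "
from h import *
import time
for i in range(3):
    imaging.snapshot('top'); print(robot.read_state()['ft_force'].round(2))"
```

```text
arm 132 [-0.07778266 -2.45861157] angle 1.493169963954914
[-26.3  -0.9  92.8] [-0.98 -0.25  0.  ] 20.8
[-0.43  0.23  0.4 ]
[-1.02 -0.31  0.39]
[-0.15 -0.02  0.38]
```

step_arm(
  series=[
    [-1, 0, 0, 0, 0, 0, -1],
    [-2, 0, 0, 0, 0, 0, -1],
    [-3, 0, 0, 0, 0, 0, -1],
    [-4, 0, 0, 0, 0, 0, -1],
  ],
)

```text
time: 21.35
position: [640.2, -178.7, 273.1]
tool_rot: [-0.001, -0.094, 0.996, -0.0]
ft_force: [-5.1, -1.0, 4.3]
gripper_width: 0.1
```

step_arm(
  series=[
    [0, 0, 0, 0, 0, 0, -1],
    [0, 0, 0, 0, 0, 0, -1],
  ],
)

```text
time: 21.55
position: [640.4, -178.7, 273.1]
tool_rot: [-0.0, -0.094, 0.996, -0.0]
ft_force: [-4.8, 0.1, 4.2]
gripper_width: 0.1
```

step_arm(
  series=[
    [-0.5, 0, 0, 0, 0, 0, -1],
    [-1, 0, 0, 0, 0, 0, -1],
    [-1, 0, 0, 0, 0, 0, -1],
  ],
)

```text
time: 21.85
position: [641.1, -178.6, 273.1]
tool_rot: [-0.001, -0.094, 0.996, -0.0]
ft_force: [-5.7, 0.2, 5.6]
gripper_width: 0.1
```

step_arm(
  series=[
    [-0.7, 0, 0, 0, 0, 0, -1],
    [-0.7, 0, 0, 0, 0, 0, -1],
    [-0.7, 0, 0, 0, 0, 0, -1],
    [-0.7, 0, 0, 0, 0, 0, -1],
  ],
)

```text
time: 22.25
position: [641.5, -178.5, 273.1]
tool_rot: [-0.001, -0.094, 0.996, -0.0]
ft_force: [-7.0, -1.3, 5.9]
gripper_width: -0.0
```

step_arm(
  series=[
    [0, 0, 0, 0, 0, 0, -1],
    [0, 0, 0, 0, 0, 0, -1],
    [0, 0, 0, 0, 0, 0, -1],
    [0, 0, 0, 0, 0, 0, -1],
    [0, 0, 0, 0, 0, 0, -1],
  ],
)

```text
time: 22.75
position: [641.5, -178.5, 273.1]
tool_rot: [-0.001, -0.094, 0.996, -0.0]
ft_force: [-6.4, -0.8, 5.3]
gripper_width: 0.1
```

```bash
python3 arm.py
```

```text
arm 145 [-0.03096167 -3.95320757] angle 1.539844541167713
[-21.7  -0.9  93.1] [-6.12 -1.13  5.44] 22.8
```

step_arm(
  series=[
    [-0.7, 0, 0, 0, 0, 0, -1],
    [-0.7, 0, 0, 0, 0, 0, -1],
    [-0.7, 0, 0, 0, 0, 0, -1],
    [-0.7, 0, 0, 0, 0, 0, -1],
    [-0.7, 0, 0, 0, 0, 0, -1],
  ],
)

```text
time: 23.3
position: [641.9, -178.4, 273.2]
tool_rot: [-0.001, -0.094, 0.996, -0.0]
ft_force: [-7.4, -2.0, 6.3]
gripper_width: -0.2
```

step_arm(
  series=[
    [0, 0, 0, 0, 0, 0, -1],
    [0, 0, 0, 0, 0, 0, -1],
    [0, 0, 0, 0, 0, 0, -1],
  ],
)

```text
time: 23.6
position: [641.8, -178.4, 273.2]
tool_rot: [-0.001, -0.094, 0.996, -0.0]
ft_force: [-8.3, -1.2, 6.2]
gripper_width: -0.0
```

About 10–11 N at the stop, held. I back off gently and check.

step_arm(
  series=[
    [1, 0, 0, 0, 0, 0, -1],
    [2, 0, 0, 0, 0, 0, -1],
    [4, 0, 0, 0, 0, 0, -1],
    [8, 0, 0, 0, 0, 0, -1],
    [15, 0, 0, 0, 0, 0, -1],
  ],
)

```text
time: 24.1
position: [628.8, -180.8, 272.5]
tool_rot: [0.0, -0.094, 0.996, 0.0]
ft_force: [0.4, 0.5, 1.0]
gripper_width: 0.2
```

step_arm(
  series=[
    [40, 0, -20, 0, 0, 0, -1],
    [80, 0, -50, 0, 0, 0, -1],
    [110, 0, -80, 0, 0, 0, -1],
    [110, 0, -80, 0, 0, 0, -1],
  ],
)

```text
time: 24.5
position: [519.0, -202.8, 357.6]
tool_rot: [0.003, -0.093, 0.996, -0.002]
ft_force: [1.2, -0.0, -0.0]
gripper_width: 0.1
```

```bash
python3 arm.py; python3 - <<'E'
from h import *
p,d=imaging.snapshot("side"); C=cloud("side",d)
f=loc(C,HT,YT).reshape(-1,3)
q=f[(abs(f[:,1])<70)&(f[:,0]<-35)&(f[:,0]>-100)&(f[:,2]>-45)&(f[:,2]<70)]
for s in (-52,52):
    u=q[abs(q[:,1]-s)<9]; print(s,np.median(u,0).round(1))
cv2.imwrite("pics/end.png",cv2.resize(p[70:260,150:390,::-1],None,fx=3,fy=3,interpolation=cv2.INTER_CUBIC))
E
```

```text
arm 154 [-0.06921553 -2.08300666] angle 1.5016910138065134
[-145.4   -2.4  175.5] [-0.08  0.23  0.24] 24.55
-52 [-61.6 -56.  -14. ]
52 [-63.4  47.4  -7.8]
```

View pics/end.png

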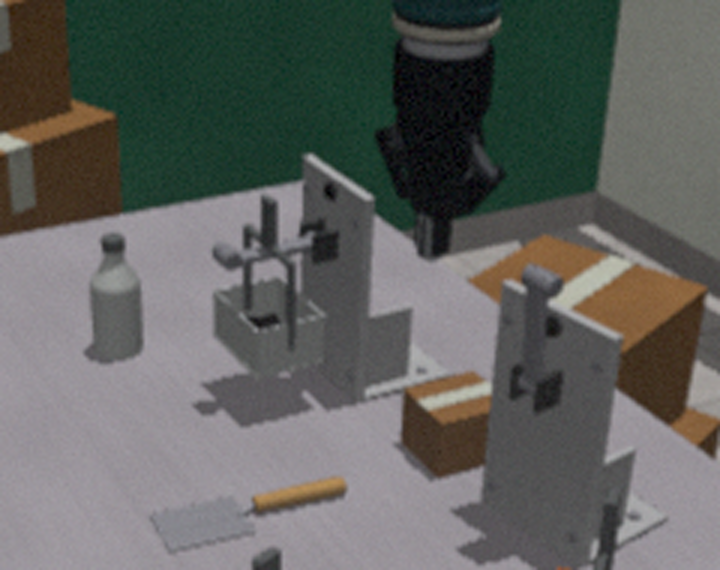

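The final view shows the emptied hook upright against its stop (crop 535,310), the tub hanging level on the left hook (268,290), and the arm clear. The hook face at stop height moved back only 0.3 mm on release, so it still bears on the rubber.

```bash
python3 -c "
from h import *
print(robot.hand_in(), robot.read_state()['time'])"
```

```text
the job is handed in; nothing more can be done
the job is handed in; nothing more can be done
```

The job is handed in: the white tub now hangs on the left hook and the emptied right hook is folded up against its stop. I got no verdict back, so the results below are my own checks. It took about 25 s of the 72 s allowed.

- **Empty hook down:** I pinched the left hook by its cross-bar and swung it down to its limit. Afterwards the arm measured within about 0.01 rad of level.
- **Tub moved:** I lifted the tub by its tab and hung it with the bar about 62 mm in front of the hinge. It was still there, upright, in the last check. It measured off-centre along the bar by less than 5 mm.
- **Emptied hook pressed home:** I folded it up and pushed with closed fingers to about 7–8 N at the tip. That is an estimated 10–11 N on the stop, held for over 0.3 s, then I backed off gently.
- **Disagreeing check:** the camera put the emptied hook at 1.54 rad while pressed and 1.50 rad after release. At the height of the stop it moved back only about 0.3 mm, so I take the angle difference as fit noise and the hook as still touching the rubber. I could not measure that contact force directly.
- **Other forces:** the wrist read about 43 N when I pushed the left hook onto its down limit. That push went through the fingers, below the 120 N wrist limit.
- **Left alone:** the carton, bottle and scraper look unmoved in the last picture. I did not measure them.

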